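# Unpack nested craft bins and build the two-tier drying stand

### The job

Set up the drying stand for the casting class: first take the bottle and the square tin out of the nested bins and stand the bottle upright in the middle of the round cork mat and the tin upright in the middle of the square cork mat. Then lift the upper bin out and set it squarely, lengthways, in the middle of the plywood board, and last put the other bin on top of it, turned end for end so that it stands level on the ledges inside the rim instead of nesting. Do not knock over the bottle or the tin, and leave the cup with the brush and the round plaster cast where they are.

Things in the scene. Friction and masses are not known exactly. Their poses are not given: they have to be found in the camera images.
- bottle: Round white bottle, paper label, black cap, in the upper bin: body 34 mm across up to 90 mm, cap 29 mm, 105 mm high, about 0.11 kg. Origin: centre of its underside; z up. It stands 23 mm off the bin's centre along the bin's length (either side; the tin is on the other) and sticks out 48 mm above the bin's rim.
- tin: Square metal tin with a brown paper band, in the upper bin beside the bottle: 34 x 34 mm, 94 mm high, about 0.13 kg. Origin: centre of its underside; z up; sides along its x and y, parallel to the bin's. It sticks out 37 mm above the bin's rim.
- upper_bin: Upper of two like white bins nested the same way round; bottle and tin stand in it. Sloping 3 mm walls: rim 152 x 62 mm (x by y), base 136 x 46, 60 high, 0.13 kg. Origin: centre of its underside, z up. Tab on the rim at its -x end. 36 mm of it stand above the lower bin's rim (underside 36 mm above the lower's). Grip across its width on the upright side panels: middle 70 mm, top 29 mm, 62 mm apart.
- lower_bin: The lower bin, on the table: same shape, axes and heading as the upper. Inside, the -x end has one column in the middle, the +x end two in the corners, each topped by a ledge 5 mm below the rim. Of two bins the same way round one nests in the other; turned end for end it stands on the ledges, underside 55 mm above the other's, with 4 mm play each way.
- lower_bin_tab (a point): The lower bin's tab, 28 mm wide, sticking out 9 mm from the rim at its -x end: this point is 80 mm from the bin's centre along -x, 60 mm above its underside. The upper bin has the same.
- round_mat: Round cork mat fixed on the table, 72 mm across, 6 mm thick: the bottle's place. Origin: centre of its underside.
- square_mat: Square cork mat fixed on the table, 70 x 70 mm, 6 mm thick: the tin's place. Origin: centre of its underside.
- board: Plywood board fixed on the table, 190 x 90 mm (x by y), 8 mm thick: the place for the bins, their length along the board's x, the first one either way round. Origin: centre of its underside.
- brush_cup: Clear plastic cup with some plaster and a brush in it, 68 mm across the rim, 90 mm high, the brush handle to about 128 mm, loose: leave it alone. Origin: centre of its underside.
- round_cast: Round white plaster cast, 60 mm across and about 29 mm high, lying loose in the row with the two mats: leave it alone. Origin: centre of its underside.
Things that resemble listed ones, but are neither listed nor needed, are in the scene too. What is shaped like the upper_bin but green is not meant. Leave any purple look-alike of the bottle alone.

How it is judged (in metres and radians):
On the way, in this order (a step that is already met when the one before it is completed fails the run):
1. the bottle and the tin stand upright on their mats, the bins still nested (horizontal distance between bottle and round_mat below 0.014 m and z of bottle in the frame of round_mat below 0.01 m and angle between each of bottle, tin's own z axis and vertical below 0.1 rad and horizontal distance between tin and square_mat below 0.014 m and z of tin in the frame of square_mat below 0.01 m and z of upper_bin in the frame of lower_bin below 0.045 m and horizontal distance between upper_bin and lower_bin below 0.01 m), for 0.2 s.
2. the upper bin stands squarely in the middle of the board (horizontal distance between upper_bin and board below 0.014 m and z of upper_bin in the frame of board below 0.012 m and angle between the x axis of upper_bin and the x axis of board, either way round below 0.15 rad and angle between upper_bin's own z axis and vertical below 0.06 rad), for 0.2 s.
At the end, for the whole second after the job is handed in: Bottle upright on the round mat, tin on the square mat, each within 14 mm of the middle; former upper bin level on the board within 14 mm and 0.15 rad; the other bin level on top, turned end for end, on the ledges (underside 52 to 58 mm higher, centred within 9 mm); all at rest (all of step 2 and horizontal distance between bottle and round_mat below 0.014 m and z of bottle in the frame of round_mat below 0.01 m and angle between each of bottle, tin's own z axis and vertical below 0.1 rad and horizontal distance between tin and square_mat below 0.014 m and z of tin in the frame of square_mat below 0.01 m and horizontal distance between lower_bin and upper_bin below 0.009 m and z of lower_bin in the frame of upper_bin between 0.052 and 0.058 m and angle between lower_bin's own z axis and vertical below 0.06 rad and x of lower_bin_tab in the frame of upper_bin above 0.06 m and linear speed of each of bottle, tin, upper_bin, lower_bin below 0.02 m/s); the robot touches nothing.
It fails at once if the bottle or the tin is knocked over (angle between any of bottle, tin's own z axis and vertical above 0.7 rad).
It fails at once if the cup with the brush or the round plaster cast is disturbed (distance of any of brush_cup, round_cast from where it was at the start of the episode above 0.02 m or angle between brush_cup's own z axis and vertical above 0.4 rad).
It also fails if it takes over 138 s, if anything falls off the work surface, if the arm or the gripper's body presses on something with over 40 N, if the wrist force passes 120 N, or if a joint passes its speed limit or range.

### The arm

A 6-joint arm with a two-finger parallel gripper is mounted at the origin on the work surface. World frame = base frame: x ahead of the robot, y to its left, z up, the work surface at z = 0. Lengths are in m, angles in degrees, forces in N, time in s.
With the tool pointing down it reaches from about 0.35 to 0.875 m from the base axis. Payload 4.2 kg.
Tool frame: the origin (TCP) lies at the very end of the fingers, on their centre line; the grasp point (between the pads) lies 19 mm behind it; z points along the fingers, y is the line along which they close (so a half turn about z gives the same grasp; the last joint's range is limited). The gripper opens to 87 mm and grips with 3 to 60 N. Pads are 19 mm wide; open, the fingers measure 117 mm over their backs; the gripper's body (75 mm by 190 mm) begins 51 mm behind the grasp point.
Start: joints at [84.087, 22.042, 0.453, 0, -68.411, -14.817], TCP at [0.221, 0.585, 0.223] pointing down, gripper open.
Joint ranges: [-179.83, 179.83], [-69.29, 118.12], [-61.27, 80.66], [-181.25, 117.63], [-171.15, -9.14], [-177.46, 177.46]. Speed limits (degrees/s): [159.86, 159.86, 180, 180, 180, 180].

### API

Orientations are given as a 3x3 rotation matrix whose columns are the frame's x, y, z axes.
In Python, from station import monitor, cams, ticket gives the robot as it stands.
- The arm moves only by the tool drive_tool, never from a script. Its argument "moves" is a list of rows, each an object with "delta_pos": the shift along the tool's x, y, z in mm, a list of three; "turn": the turn about the tool's z in rad; "claw": the opening, from 0 (shut) to 1 (fully open). A call has 1 to 12 rows; each row shifts and turns the commanded pose from where the row before left it, along the tool's axes as they then stand; what a row does not reach is not made up. A row lasts 1/8 s, in which the tool goes at most 62.5 mm and 10.7 degrees, less where a joint would pass 70% of its speed; a pose out of reach is approached as far as the arm can. A call is refused whole if a number of a shift passes 62.5 or a number of a turn 0.188, either way. A call with a gripper value outside its range is refused whole. The fingers move at their own pace and stop on an object; the grip force is fixed at half the most. Time passes only in rows, so rows that do not move let the fingers close. It gives the time, the measured TCP pose, the force, the opening and the grip force at its end, in the units of the state.
- monitor.sense(): the state, without advancing time (a new reading comes with each control period).
- cams.capture(name): name is "side" or "top" or "wrist"; returns a dict with "color" (480x640x3 uint8, red, green, blue), "range_z" (480x640 float32, m along the optical axis (not along the pixel's ray), 0 where there is no reading), "vertical_fov" (degrees; the focal length in pixels is half the picture's height over the tangent of half this angle, whatever the lens; pixels are square), "cx", "cy" (the principal point, pixels), "extrinsics" (4x4, takes a point from camera to world coordinates). Camera axes: x right, y down, z forward; pixel columns grow to the right and rows downward; lengths in m; the calibration is good to about 2 mm. The wrist camera is an equidistant fisheye: a pixel r from the principal point sees the ray r / f radians off the axis. A picture is of the moment at which its call begins.
- ticket.finish_job(): hands the job in; it is judged then, once.
The state is a dict: "time_s": time; "joints": joint angles; "joint_velocities": joint speeds; "effort": joint torques, N m; "tcp_pos": TCP position; "ee_rot": TCP orientation; "wrist_force": force on the tool from outside, world axes, zero at the start; "moment": the same for the moment, N m; "gripper_width": opening from 0.0 (shut) to 1.0 (fully open); "gripper_force": force on a finger pad.
Only numpy, scipy, OpenCV 4.12 (cv2) and the standard library are available. Lean on these libraries where they do the work, as an engineer would, in place of code of your own. Each camera call takes 0.05 s, during which the arm holds its last target. There are 200 camera calls.

## Working session

There is one attempt and no reset: what is moved stays moved. The work goes in short steps, Python scripts to look and compute and a tool call to move; the robot and the scene stay as the last step left them, time stands still between calls to the robot, and variables do not carry over. Pictures are saved under pics/ and viewed, at most 16 in all, crops included, and the job is handed in when it is done.

Besides the shell and the picture viewer there is one more tool, called after "Request:" by a JSON object that holds its "name" and its "arguments". drive_tool: Moves the arm, as the interface text tells. Its arguments: {"type":"object","properties":{"moves":{"type":"array","items":{"type":"object","properties":{"delta_pos":{"type":"array","items":{"type":"number"}},"turn":{"type":"number"},"claw":{"type":"number"}}}}},"required":["moves"]}

```bash
mkdir -p pics; ls; cat > h.py <<'E'
import numpy as np, cv2
from station import monitor, cams, ticket
def cap(n,f=None):
    d=cams.capture(n)
    if f: cv2.imwrite('pics/'+f,d['color'][:,:,::-1])
    np.savez('/tmp/'+n,**d); return d
def load(n): return dict(np.load('/tmp/'+n+'.npz'))
def foc(d): return d['color'].shape[0]/2/np.tan(np.radians(float(d['vertical_fov']))/2)
def pts(d):
    f=foc(d);z=d['range_z'];v,u=np.mgrid[:480,:640]
    P=np.stack([(u-d['cx'])/f*z,(v-d['cy'])/f*z,z],-1)
    E=d['extrinsics'];W=P@E[:3,:3].T+E[:3,3];W[z==0]=np.nan;return W
def ray(d,u,v,h):
    f=foc(d);E=d['extrinsics'];r=E[:3,:3]@np.array([(u-d['cx'])/f,(v-d['cy'])/f,1]);o=E[:3,3]
    return o+r*(h-o[2])/r[2]
E
python3 - <<'E'
from h import *
s=monitor.sense();print(s['tcp_pos'],s['ee_rot'],s['time_s'])
for n in('top','side'):
    d=cap(n,n+'0.png');print(n,d['vertical_fov'],d['cx'],d['cy'],d['extrinsics'].round(3).tolist())
E
```

```text
pics
[0.2209637  0.58398758 0.22147748] [[ 9.35202692e-01 -3.54112125e-01 -7.26930429e-04]
 [-3.54112869e-01 -9.35200485e-01 -2.03189540e-03]
 [ 3.96931091e-05  2.15764947e-03 -9.99997671e-01]] 0.0
top 57.17319490500952 326.63617272668546 244.73968798334366 [[-0.012, -0.996, 0.086, 0.417], [-1.0, 0.014, 0.025, 0.01], [-0.026, -0.086, -0.996, 0.956], [0.0, 0.0, 0.0, 1.0]]
side 54.94536983181297 312.13524000071175 236.99896914614095 [[0.918, -0.237, 0.319, 0.153], [-0.397, -0.572, 0.717, -0.7], [0.013, -0.785, -0.619, 0.702], [0.0, 0.0, 0.0, 1.0]]
```

View pics/top0.png

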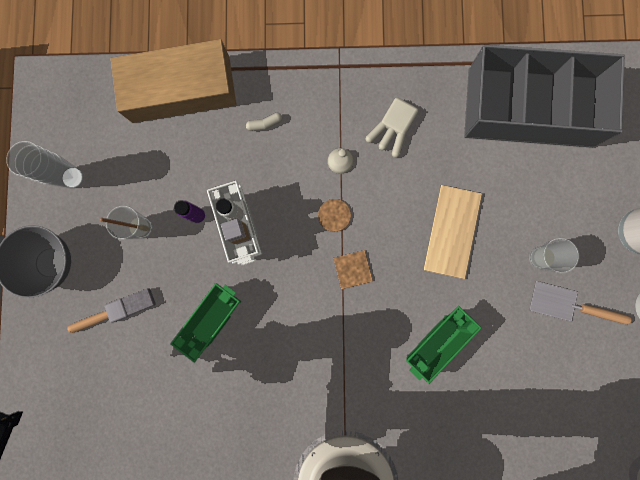

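View pics/side0.png

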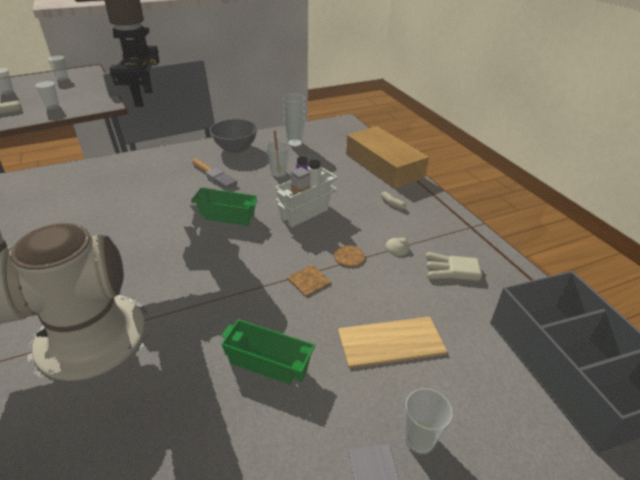

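The top view shows the white nested bins at (233,222), with the bottle's black cap at (224,206) and the tin at (233,231). The purple look-alike is at (189,211) and the brush cup at (128,223). The round mat is at (335,215), the square mat at (353,269), the round cast at (340,160) and the board at (453,231). The two green bins, at (206,322) and (443,345), aren't meant.

```bash
python3 - <<'E'
from h import *
d=load('top');W=pts(d);f=foc(d);c=d['color']
hsv=cv2.cvtColor(c,cv2.COLOR_RGB2HSV)
im=cv2.resize(c[160:300,90:280],None,fx=4,fy=4,interpolation=cv2.INTER_CUBIC);cv2.imwrite('pics/crop1.png',im[:,:,::-1])
def reg(x0,y0,x1,y1,zlo,zhi,extra=None):
    m=np.zeros((480,640),bool);m[y0:y1,x0:x1]=1
    m&=(W[...,2]>zlo)&(W[...,2]<zhi)
    if extra is not None:m&=extra
    P=W[m];r=cv2.minAreaRect((P[:,:2]*1000).astype(np.float32))
    return len(P),np.median(P[:,2]).round(4),np.round(r[0],1),np.round(r[1],1),round(r[2],1)
print('rim',reg(195,170,270,275,.088,.104))
print('capTop',reg(195,170,270,275,.139,.155))
print('tintop',reg(195,170,270,275,.126,.138))
print('purple',reg(165,190,206,230,.06,.13))
cork=(hsv[...,0]<20)&(hsv[...,1]>90)
print('round',reg(310,190,360,238,-.01,.02,cork))
print('sq',reg(325,240,385,300,-.01,.02,cork))
wood=(hsv[...,0]<25)&(hsv[...,1]>60)
print('board',reg(410,170,500,290,-.01,.025,wood))
print('cast',reg(320,140,365,180,.01,.05))
print('cup',reg(95,195,160,245,.05,.14))
print('tablez',np.nanmedian(W[320:340,280:320,2]))
E
```

```text
rim (962, np.float64(0.0958), array([538.2, 217.9]), array([161.4,  63.8]), 16.8)
capTop (188, np.float64(0.1444), array([564.8, 224.2]), array([29. , 26.4]), 6.3)
tintop (399, np.float64(0.1341), array([541.9, 218.2]), array([78., 34.]), 17.1)
purple (323, np.float64(0.1029), array([569. , 316.7]), array([31.1, 31.7]), 35.1)
round (849, np.float64(0.0063), array([574. ,  11.9]), array([71.9, 92.4]), 63.1)
sq (1057, np.float64(0.0065), array([450.6, -20. ]), array([124.7,  69.9]), 12.6)
board (3748, np.float64(0.0083), array([ 524.8, -238.4]), array([ 93.5, 190.5]), 76.6)
cast (439, np.float64(0.0177), array([685.7,   2.8]), array([51. , 51.2]), 77.4)
cup (751, np.float64(0.0773), array([543.8, 441.7]), array([67.2, 65.5]), 85.6)
tablez 0.0006475644942155467
```

View pics/crop1.png

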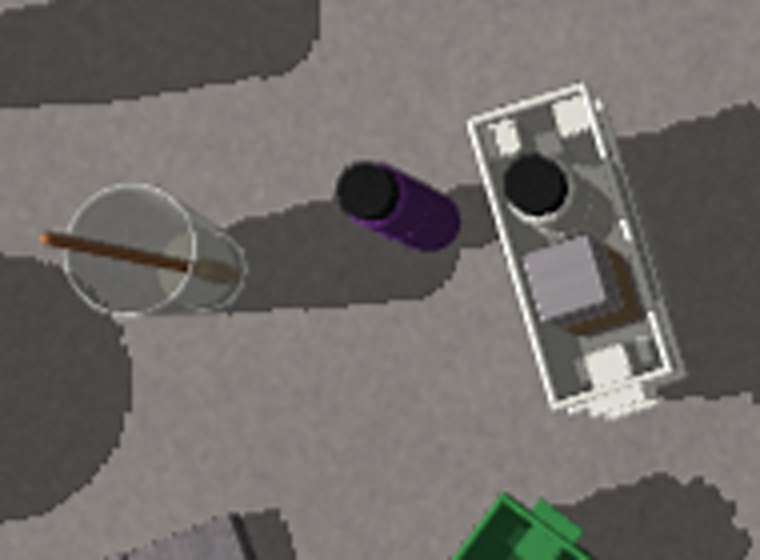

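The crop confirms the choice: the white bins have their tab at the lower end (world -x), with the bottle at the +x end and the tin towards the tab. The purple bottle stands apart at crop (400,205).

```bash
cat >> h.py <<'E'
def go(x,y,z,psi):
    s=monitor.sense();p=np.array(s['tcp_pos'])*1000;R=np.array(s['ee_rot'])
    h=np.degrees(np.arctan2(R[1,0],R[0,0]));dt=-((psi-h+180)%360-180)
    a=np.radians(psi);D=np.array([x,y,z])-p
    print('t',round(s['time_s'],2),'tcp',p.round(1),'psi',round(h,2),'| turn rad',round(np.radians(dt),4),'| after-turn tool delta',np.round([D@[np.cos(a),np.sin(a),0],D@[np.sin(a),-np.cos(a),0],-D[2]],1),'j',np.round(s['joints'],0))
E
python3 - <<'E'
from h import *
d=load('top');W=pts(d);hsv=cv2.cvtColor(d['color'],cv2.COLOR_RGB2HSV)
cork=((hsv[...,0]<20)&(hsv[...,1]>90)).astype(np.uint8)
cork=cv2.morphologyEx(cork,cv2.MORPH_OPEN,np.ones((7,7)))
n,l,st,ce=cv2.connectedComponentsWithStats(cork)
for i in range(1,n):
    if 500<st[i,4]<2500: 
        P=W[l==i];r=cv2.minAreaRect((P[:,:2]*1000).astype(np.float32));u,v=ce[i]
        print(ce[i].round(),st[i,4],np.round(r[0],1),np.round(r[1],1),r[2],ray(d,u,v,.006)[:2])
g=W[235:275,525:585];print('glass',np.nanpercentile(g[...,2],[90,98]),'min|y|',np.nanmax(g[...,1][g[...,2]>.03]))
go(543,219,220,16.8)
E
```

```text
[334. 215.] 824 [562.1  15.6] [43.3 70.5] 35.122352600097656 [0.56422547 0.01700792]
[353. 269.] 1019 [450.4 -18.9] [67.4 64.5] 23.863876342773438 [ 0.445693   -0.02090159]
glass [0.08287275 0.09062416] min|y| -0.38802831166297974
t 0.1 tcp [221.  584.  221.6] psi -20.74 | turn rad -0.6552 | after-turn tool delta [202.7 442.5   1.6] j [ 84.  22.   0.  -0. -68. -15.]
```

Request:
{"name": "drive_tool", "arguments": {"moves": [{"turn": -0.164},{"turn": -0.164},{"turn": -0.164},{"turn": -0.163},{"delta_pos": [25,55,0]},{"delta_pos": [25,55,0]},{"delta_pos": [25,55,0]},{"delta_pos": [25,55,0]},{"delta_pos": [25,55,0]},{"delta_pos": [25,55,0]},{"delta_pos": [25,55,0]},{"delta_pos": [25,55,0],"claw": 1}]}}

```text
invalid input
```

Request:
{"name": "drive_tool", "arguments": {"moves": [{"delta_pos": [0,0,0]},{"delta_pos": [0,0,0]}]}}

```text
invalid input
```

```bash
python3 - <<'E'
from h import *
d=cap('wrist','w1.png');print(d['vertical_fov'],d['cx'],d['cy'],d['extrinsics'].round(3).tolist())
go(564.5,225.5,99.5,16.8);go(520.5,212.5,99.5,16.8)
E
```

```text
65.70646984690485 319.7115970168433 241.43244152205045 [[-0.355, -0.903, -0.242, 0.287], [-0.935, 0.344, 0.089, 0.56], [0.002, 0.258, -0.966, 0.384], [0.0, 0.0, 0.0, 1.0]]
t 0.15 tcp [221.  584.1 221.7] psi -20.74 | turn rad -0.6551 | after-turn tool delta [225.1 442.6 122.2] j [ 84.  22.   0.  -0. -68. -15.]
t 0.15 tcp [221.  584.1 221.7] psi -20.74 | turn rad -0.6551 | after-turn tool delta [179.3 442.3 122.2] j [ 84.  22.   0.  -0. -68. -15.]
```

View pics/w1.png

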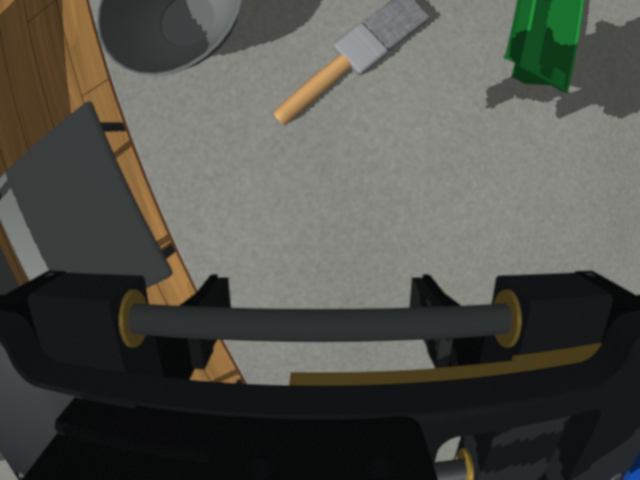

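The moves were refused as invalid and the arm hasn't moved, so this picture only shows the start view. I probably need every field in each row.

Request:
{"name": "drive_tool", "arguments": {"moves": [{"delta_pos": [0,0,0],"turn": -0.164,"claw": 1},{"delta_pos": [0,0,0],"turn": -0.164,"claw": 1},{"delta_pos": [0,0,0],"turn": -0.164,"claw": 1},{"delta_pos": [0,0,0],"turn": -0.163,"claw": 1},{"delta_pos": [25,55,0],"turn": 0,"claw": 1},{"delta_pos": [25,55,0],"turn": 0,"claw": 1},{"delta_pos": [25,55,0],"turn": 0,"claw": 1},{"delta_pos": [25,55,0],"turn": 0,"claw": 1},{"delta_pos": [25,55,0],"turn": 0,"claw": 1},{"delta_pos": [25,55,0],"turn": 0,"claw": 1},{"delta_pos": [25,55,0],"turn": 0,"claw": 1},{"delta_pos": [25,55,0],"turn": 0,"claw": 0.8}]}}

```text
time_s: 1.65
tcp_pos: [0.5408, 0.2194, 0.2224]
ee_rot: [[0.957, 0.289, -0.0], [0.289, -0.957, -0.0], [-0.0, 0.0, -1.0]]
wrist_force: [0.3, 0.4, 0.5]
gripper_width: 0.951
gripper_force: 0.0
```

Request:
{"name": "drive_tool", "arguments": {"moves": [{"delta_pos": [0,0,0],"turn": 0,"claw": 0.7},{"delta_pos": [0,0,0],"turn": 0,"claw": 0.7},{"delta_pos": [0,0,0],"turn": 0,"claw": 0.7}]}}

```text
time_s: 2.02
tcp_pos: [0.5391, 0.2221, 0.2225]
ee_rot: [[0.957, 0.291, -0.0], [0.291, -0.957, 0.0], [-0.0, -0.0, -1.0]]
wrist_force: [-0.1, 0.3, -0.6]
gripper_width: 0.721
gripper_force: 0.0
```

```bash
python3 - <<'E'
from h import *
d=cap('wrist','w2.png');print(d['extrinsics'].round(3).tolist())
go(564.5,225.5,99.5,16.8);go(520.5,212.5,99.5,16.8)
E
```

```text
[[0.29, -0.925, -0.247, 0.607], [-0.957, -0.28, -0.076, 0.243], [0.001, 0.259, -0.966, 0.385], [0.0, 0.0, 0.0, 1.0]]
t 2.08 tcp [539.1 222.2 222.6] psi 16.92 | turn rad 0.0021 | after-turn tool delta [ 25.3   4.2 123.1] j [ 38.  18.  -6.  -0. -66.  69.]
t 2.08 tcp [539.1 222.2 222.6] psi 16.92 | turn rad 0.0021 | after-turn tool delta [-20.6   4.  123.1] j [ 38.  18.  -6.  -0. -66.  69.]
```

View pics/w2.png

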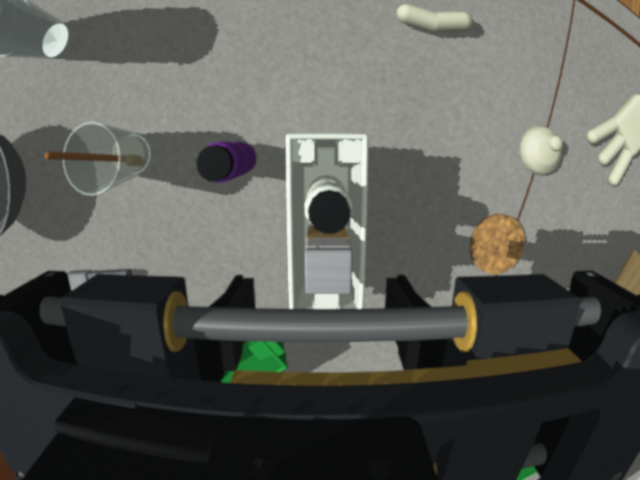

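This wrist view has the cap at (329,212), the tin top at about (328,271) and the round mat at (498,244). The purple bottle is well clear at (215,161).

```bash
cat >> h.py <<'E'
def wray(d,u,v,h):
    f=foc(d);E=d['extrinsics'];dx,dy=u-d['cx'],v-d['cy'];r=np.hypot(dx,dy);t=r/f
    w=E[:3,:3]@np.array([np.sin(t)*dx/r,np.sin(t)*dy/r,np.cos(t)]);o=E[:3,3]
    return (o+w*(h-o[2])/w[2])[:2]*1000
E
python3 - <<'E'
from h import *
d=load('wrist')
for n,u,v,h in [('cap',329,212,.144),('tinTL',306,249,.133),('tinTR',350,249,.133),('tinBL',307,293,.133),('tinBR',351,293,.133),('rimL',287,135,.096),('rimR',366,135,.096),('rimL2',290,305,.096),('rimR2',363,305,.096),('mat',498,244,.006)]: print(n,wray(d,u,v,h).round(1))
hsv=cv2.cvtColor(d['color'],cv2.COLOR_RGB2HSV)
m=((hsv[...,0]<22)&(hsv[...,1]>80)).astype(np.uint8);m[:,:460]=0;m[:,535:]=0;m[280:]=0;m[:205]=0
m=cv2.morphologyEx(m,cv2.MORPH_OPEN,np.ones((7,7)));ys,xs=np.nonzero(m)
P=np.array([wray(d,x,y,.006) for x,y in zip(xs,ys)]);print('mat',P.mean(0),cv2.minEnclosingCircle(P.astype(np.float32)))
E
```

```text
cap [565.9 224.3]
tinTL [534.1 231.1]
tinTR [543.  201.4]
tinBL [502.  221.1]
tinBR [511.2 190.1]
rimL [606.4 269.2]
rimR [624.2 211. ]
rimL2 [471.6 228.6]
rimR2 [489.5 168.8]
mat [565.9  17. ]
mat [566.05894877  18.49150085] ((566.3471069335938, 17.175762176513672), 36.71905517578125)
```

Request:
{"name": "drive_tool", "arguments": {"moves": [{"delta_pos": [13,2.8,0],"turn": 0.002,"claw": 0.65},{"delta_pos": [12.7,2.8,0],"turn": 0,"claw": 0.65},{"delta_pos": [0,0,25],"turn": 0,"claw": 0.65},{"delta_pos": [0,0,25],"turn": 0,"claw": 0.65},{"delta_pos": [0,0,25],"turn": 0,"claw": 0.65},{"delta_pos": [0,0,25],"turn": 0,"claw": 0.65},{"delta_pos": [0,0,12],"turn": 0,"claw": 0.65},{"delta_pos": [0,0,10],"turn": 0,"claw": 0.65},{"delta_pos": [0,0,0],"turn": 0,"claw": 0.65},{"delta_pos": [0,0,0],"turn": 0,"claw": 0.65}]}}

```text
time_s: 3.32
tcp_pos: [0.5667, 0.2235, 0.1014]
ee_rot: [[0.958, 0.287, 0.002], [0.287, -0.958, 0.001], [0.002, -0.0, -1.0]]
wrist_force: [-0.1, 0.3, 0.2]
gripper_width: 0.649
gripper_force: 0.0
```

```bash
python3 - <<'E'
from h import *
go(565.3,224.3,100,16.8)
E
```

```text
t 3.33 tcp [566.7 223.5 101.4] psi 16.7 | turn rad -0.0018 | after-turn tool delta [-1.1 -1.2  1.4] j [ 37.  27. -11.   0. -52.  70.]
```

Request:
{"name": "drive_tool", "arguments": {"moves": [{"delta_pos": [-1,0,1],"turn": 0,"claw": 0.3},{"delta_pos": [0,0,0],"turn": 0,"claw": 0.3},{"delta_pos": [0,0,0],"turn": 0,"claw": 0.3},{"delta_pos": [0,0,0],"turn": 0,"claw": 0.3},{"delta_pos": [0,0,0],"turn": 0,"claw": 0.3},{"delta_pos": [0,0,0],"turn": 0,"claw": 0.3},{"delta_pos": [0,0,-6],"turn": 0,"claw": 0.3},{"delta_pos": [0,0,-10],"turn": 0,"claw": 0.3},{"delta_pos": [0,0,-22],"turn": 0,"claw": 0.3},{"delta_pos": [0,0,-22],"turn": 0,"claw": 0.3},{"delta_pos": [0,0,-22],"turn": 0,"claw": 0.3},{"delta_pos": [0,0,-18],"turn": 0,"claw": 0.3}]}}

```text
time_s: 4.82
tcp_pos: [0.5652, 0.2229, 0.2012]
ee_rot: [[0.958, 0.287, 0.001], [0.287, -0.958, 0.001], [0.001, -0.0, -1.0]]
wrist_force: [-0.3, 0.5, -0.7]
gripper_width: 0.384
gripper_force: 30.0
```

```bash
python3 - <<'E'
from h import *
go(566,17,190,16.8)
E
```

```text
t 4.83 tcp [565.2 222.9 201.2] psi 16.68 | turn rad -0.002 | after-turn tool delta [-58.8 197.3  11.2] j [ 37.  21.  -4.   0. -65.  70.]
```

Request:
{"name": "drive_tool", "arguments": {"moves": [{"delta_pos": [-3.6,12,0],"turn": 0,"claw": 0.3},{"delta_pos": [-6.6,22,0],"turn": 0,"claw": 0.3},{"delta_pos": [-8.7,29,0],"turn": 0,"claw": 0.3},{"delta_pos": [-8.7,29,0],"turn": 0,"claw": 0.3},{"delta_pos": [-8.7,29,0],"turn": 0,"claw": 0.3},{"delta_pos": [-8.7,29,0],"turn": 0,"claw": 0.3},{"delta_pos": [-6.6,22,0],"turn": 0,"claw": 0.3},{"delta_pos": [-4.5,15,0],"turn": 0,"claw": 0.3},{"delta_pos": [-2.7,10.3,0],"turn": 0,"claw": 0.3},{"delta_pos": [0,0,0],"turn": 0,"claw": 0.3},{"delta_pos": [0,0,0],"turn": 0,"claw": 0.3}]}}

```text
time_s: 6.2
tcp_pos: [0.5655, 0.0174, 0.1994]
ee_rot: [[0.958, 0.288, -0.0], [0.288, -0.958, 0.0], [0.0, -0.0, -1.0]]
wrist_force: [-0.4, 0.7, -1.1]
gripper_width: 0.381
gripper_force: 30.0
```

```bash
python3 - <<'E'
from h import *
d=cap('wrist','w3.png');go(566,17,67,16.8)
E
```

```text
t 6.25 tcp [565.5  17.6 199.5] psi 16.73 | turn rad -0.0012 | after-turn tool delta [  0.3   0.7 132.5] j [ 18.  17. -10.  -0. -63.  89.]
```

View pics/w3.png

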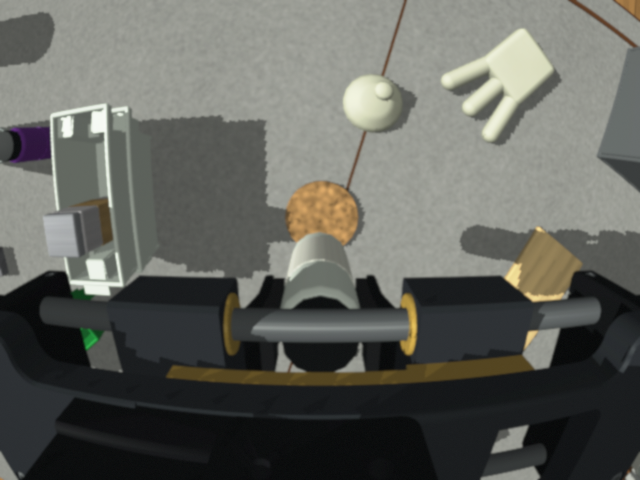

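The bottle is held vertical over the round mat, whose top edge is at (322,181) and sides at (286,213) and (359,213).

```bash
python3 - <<'E'
from h import *
d=load('wrist');l,r,t=[wray(d,u,v,.006) for u,v in((286,213),(359,213),(322,181))]
print(l,r,t,(l+r)/2, t-36*np.array([.957,.289]))
E
```

```text
[559.99475871  50.46117638] [580.42715596 -17.77242352] [599.92099649  25.80710029] [570.21095733  16.34437643] [565.46899649  15.40310029]
```

Request:
{"name": "drive_tool", "arguments": {"moves": [{"delta_pos": [1,0.5,15],"turn": 0,"claw": 0.3},{"delta_pos": [0,0,25],"turn": 0,"claw": 0.3},{"delta_pos": [0,0,25],"turn": 0,"claw": 0.3},{"delta_pos": [0,0,25],"turn": 0,"claw": 0.3},{"delta_pos": [0,0,18],"turn": 0,"claw": 0.3},{"delta_pos": [0,0,12],"turn": 0,"claw": 0.3},{"delta_pos": [0,0,6],"turn": 0,"claw": 0.3},{"delta_pos": [0,0,4],"turn": 0,"claw": 0.3},{"delta_pos": [0,0,0],"turn": 0,"claw": 0.3},{"delta_pos": [0,0,0],"turn": 0,"claw": 0.3}]}}

```text
time_s: 7.5
tcp_pos: [0.5669, 0.0169, 0.0701]
ee_rot: [[0.958, 0.287, 0.001], [0.287, -0.958, 0.0], [0.001, 0.0, -1.0]]
wrist_force: [0.8, -0.1, -1.4]
gripper_width: 0.381
gripper_force: 30.0
```

Next: down another 2.5 mm until contact shows, release, then lift.

Request:
{"name": "drive_tool", "arguments": {"moves": [{"delta_pos": [0,0,1.5],"turn": 0,"claw": 0.3},{"delta_pos": [0,0,1],"turn": 0,"claw": 0.3},{"delta_pos": [0,0,0],"turn": 0,"claw": 0.3},{"delta_pos": [0,0,0],"turn": 0,"claw": 0.3}]}}

```text
time_s: 8.0
tcp_pos: [0.5665, 0.0168, 0.0671]
ee_rot: [[0.958, 0.287, 0.0], [0.287, -0.958, 0.0], [0.0, 0.0, -1.0]]
wrist_force: [-0.9, -1.7, -0.8]
gripper_width: 0.378
gripper_force: 30.0
```

Request:
{"name": "drive_tool", "arguments": {"moves": [{"delta_pos": [0,0,0],"turn": 0,"claw": 0.6},{"delta_pos": [0,0,0],"turn": 0,"claw": 0.6},{"delta_pos": [0,0,0],"turn": 0,"claw": 0.6},{"delta_pos": [0,0,0],"turn": 0,"claw": 0.6},{"delta_pos": [0,0,-20],"turn": 0,"claw": 0.6},{"delta_pos": [0,0,-35],"turn": 0,"claw": 0.6},{"delta_pos": [0,0,-45],"turn": 0,"claw": 0.6},{"delta_pos": [0,0,-40],"turn": 0,"claw": 0.6},{"delta_pos": [0,0,0],"turn": 0,"claw": 0.6}]}}

```text
time_s: 9.12
tcp_pos: [0.5686, 0.0172, 0.2111]
ee_rot: [[0.958, 0.288, 0.008], [0.288, -0.958, 0.002], [0.009, 0.001, -1.0]]
wrist_force: [0.2, 0.1, -0.6]
gripper_width: 0.601
gripper_force: 0.0
```

```bash
python3 - <<'E'
from h import *
go(521.5,211.5,210,16.8)
E
```

```text
t 9.12 tcp [568.6  17.2 211.1] psi 16.71 | turn rad -0.0016 | after-turn tool delta [  11.  -199.6    1.1] j [ 18.  17.  -9.   0. -64.  89.]
```

Request:
{"name": "drive_tool", "arguments": {"moves": [{"delta_pos": [1.4,-20,0],"turn": 0,"claw": 0.65},{"delta_pos": [1.6,-40,0],"turn": 0,"claw": 0.65},{"delta_pos": [1.6,-45,0],"turn": 0,"claw": 0.65},{"delta_pos": [1.6,-45,0],"turn": 0,"claw": 0.65},{"delta_pos": [1.6,-32,0],"turn": 0,"claw": 0.65},{"delta_pos": [1.6,-17.5,0],"turn": 0,"claw": 0.65},{"delta_pos": [0,0,0],"turn": 0,"claw": 0.65},{"delta_pos": [0,0,0],"turn": 0,"claw": 0.65}]}}

```text
time_s: 10.12
tcp_pos: [0.5181, 0.2099, 0.2066]
ee_rot: [[0.958, 0.286, -0.001], [0.286, -0.958, -0.001], [-0.001, 0.0, -1.0]]
wrist_force: [-0.2, -0.2, -1.1]
gripper_width: 0.652
gripper_force: 0.0
```

```bash
python3 - <<'E'
from h import *
go(521.5,211.5,100,16.8)
d=cap('top');W=pts(d)
m=np.zeros((480,640),bool);m[170:250,290:380]=1
for lo,hi in((.104,.118),(.05,.12)):
    k=m&(W[...,2]>lo)&(W[...,2]<hi);P=W[k];print(len(P),cv2.minEnclosingCircle((P[:,:2]*1000).astype(np.float32)),P[:,2].max())
cv2.imwrite('pics/t1.png',cv2.resize(d['color'][130:310,180:420],None,fx=3.3,fy=3.3)[:,:,::-1])
E
```

```text
t 10.12 tcp [518.1 209.9 206.6] psi 16.65 | turn rad -0.0027 | after-turn tool delta [  3.7  -0.5 106.6] j [ 39.  16. -10.   0. -63.  68.]
174 ((566.1953735351562, 19.371217727661133), 14.530660629272461) 0.11665470842526815
285 ((565.4736328125, 19.089683532714844), 16.917678833007812) 0.11665470842526815
```

View pics/t1.png

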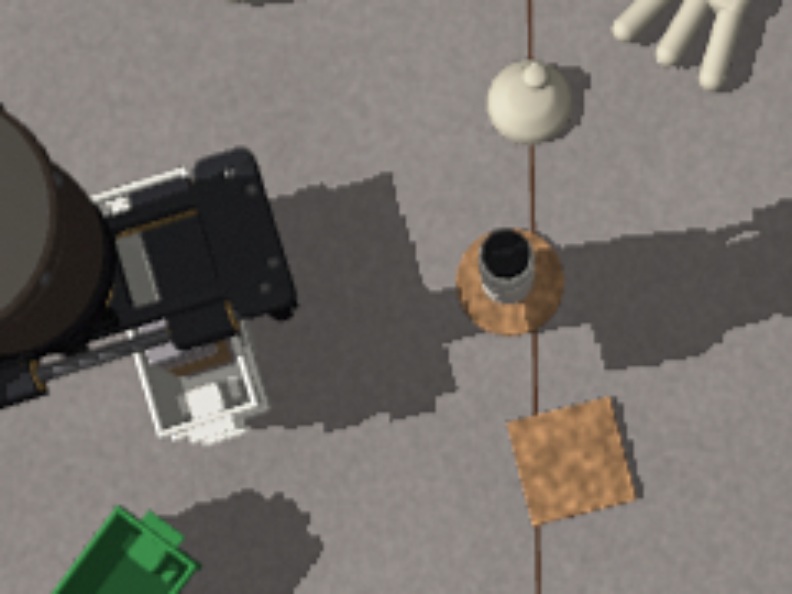

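The bottle stands upright on the round mat at crop (505,252), and the square mat's corners are at (507,424), (612,397), (636,497) and (533,525). Next is the tin.

Request:
{"name": "drive_tool", "arguments": {"moves": [{"delta_pos": [3,-0.5,0],"turn": 0,"claw": 0.65},{"delta_pos": [0,0,25],"turn": 0,"claw": 0.65},{"delta_pos": [0,0,25],"turn": 0,"claw": 0.65},{"delta_pos": [0,0,25],"turn": 0,"claw": 0.65},{"delta_pos": [0,0,18],"turn": 0,"claw": 0.65},{"delta_pos": [0,0,12],"turn": 0,"claw": 0.65},{"delta_pos": [0,0,0],"turn": 0,"claw": 0.65},{"delta_pos": [0,0,0],"turn": 0,"claw": 0.65},{"delta_pos": [0,0,0],"turn": 0,"claw": 0.65}]}}

```text
time_s: 11.3
tcp_pos: [0.5215, 0.2122, 0.103]
ee_rot: [[0.958, 0.287, 0.002], [0.287, -0.958, 0.001], [0.002, -0.001, -1.0]]
wrist_force: [0.4, -0.1, 0.1]
gripper_width: 0.65
gripper_force: 0.0
```

```bash
python3 - <<'E'
from h import *
go(521.5,211.5,100,16.8)
E
```

```text
t 11.3 tcp [521.5 212.2 103. ] psi 16.69 | turn rad -0.0019 | after-turn tool delta [-0.2  0.7  3. ] j [ 39.  23. -18.   0. -50.  68.]
```

Request:
{"name": "drive_tool", "arguments": {"moves": [{"delta_pos": [0,0.5,2.5],"turn": 0,"claw": 0.65},{"delta_pos": [0,0,0],"turn": 0,"claw": 0.3},{"delta_pos": [0,0,0],"turn": 0,"claw": 0.3},{"delta_pos": [0,0,0],"turn": 0,"claw": 0.3},{"delta_pos": [0,0,0],"turn": 0,"claw": 0.3},{"delta_pos": [0,0,0],"turn": 0,"claw": 0.3},{"delta_pos": [0,0,-6],"turn": 0,"claw": 0.3},{"delta_pos": [0,0,-12],"turn": 0,"claw": 0.3},{"delta_pos": [0,0,-25],"turn": 0,"claw": 0.3},{"delta_pos": [0,0,-25],"turn": 0,"claw": 0.3},{"delta_pos": [0,0,-25],"turn": 0,"claw": 0.3},{"delta_pos": [0,0,-16],"turn": 0,"claw": 0.3}]}}

```text
time_s: 12.8
tcp_pos: [0.5215, 0.2117, 0.2107]
ee_rot: [[0.958, 0.287, 0.002], [0.287, -0.958, 0.002], [0.003, -0.001, -1.0]]
wrist_force: [-0.0, 0.2, -2.5]
gripper_width: 0.387
gripper_force: 29.9
```

```bash
python3 - <<'E'
from h import *
go(446.5,-20.5,210,16.7)
E
```

```text
t 12.8 tcp [521.5 211.7 210.7] psi 16.69 | turn rad -0.0002 | after-turn tool delta [-138.6  200.9    0.7] j [ 39.  16. -10.   0. -64.  68.]
```

Request:
{"name": "drive_tool", "arguments": {"moves": [{"delta_pos": [-8,11.6,0],"turn": 0,"claw": 0.3},{"delta_pos": [-16,23.2,0],"turn": 0,"claw": 0.3},{"delta_pos": [-20,29,0],"turn": 0,"claw": 0.3},{"delta_pos": [-20,29,0],"turn": 0,"claw": 0.3},{"delta_pos": [-20,29,0],"turn": 0,"claw": 0.3},{"delta_pos": [-20,29,0],"turn": 0,"claw": 0.3},{"delta_pos": [-16,23,0],"turn": 0,"claw": 0.3},{"delta_pos": [-11,16,0],"turn": 0,"claw": 0.3},{"delta_pos": [-7.6,11,0],"turn": 0,"claw": 0.3},{"delta_pos": [0,0,0],"turn": 0,"claw": 0.3},{"delta_pos": [0,0,0],"turn": 0,"claw": 0.3}]}}

```text
time_s: 14.18
tcp_pos: [0.4463, -0.0203, 0.2085]
ee_rot: [[0.958, 0.287, 0.0], [0.287, -0.958, 0.0], [0.0, -0.0, -1.0]]
wrist_force: [0.3, 0.2, -1.3]
gripper_width: 0.387
gripper_force: 29.9
```

```bash
python3 - <<'E'
from h import *
go(446.5,-20.5,67.5,16.7)
d=cap('wrist','w4.png')
E
```

```text
t 14.18 tcp [446.3 -20.3 208.5] psi 16.7 | turn rad 0.0001 | after-turn tool delta [1.00e-01 3.00e-01 1.41e+02] j [ 18.   5. -24.  -0. -60.  88.]
```

View pics/w4.png

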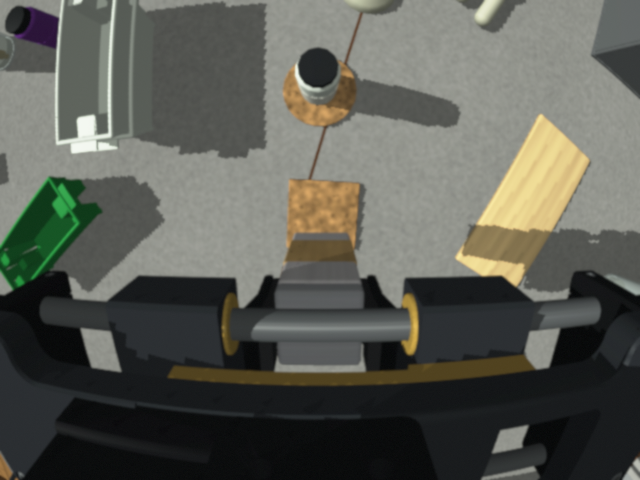

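The tin hangs straight over the square mat, whose far corners are at (289,180) and (360,183). The bottle stands on its mat at (318,75).

```bash
python3 - <<'E'
from h import *
d=load('wrist');a,b=wray(d,289,180,.006),wray(d,360,183,.006)
e=b-a;L=np.hypot(*e);n=np.array([e[1],-e[0]])/L; c=(a+b)/2; n=n if n[0]<0 else -n
print(a,b,L,c+35*n)
E
```

```text
[471.79560724  19.20387226] [489.0653848  -48.63607349] 70.00359601790818 [446.51226559 -23.35054583]
```

Request:
{"name": "drive_tool", "arguments": {"moves": [{"delta_pos": [0,1,15],"turn": 0,"claw": 0.3},{"delta_pos": [0,0,28],"turn": 0,"claw": 0.3},{"delta_pos": [0,0,28],"turn": 0,"claw": 0.3},{"delta_pos": [0,0,25],"turn": 0,"claw": 0.3},{"delta_pos": [0,0,18],"turn": 0,"claw": 0.3},{"delta_pos": [0,0,12],"turn": 0,"claw": 0.3},{"delta_pos": [0,0,8],"turn": 0,"claw": 0.3},{"delta_pos": [0,0,4],"turn": 0,"claw": 0.3},{"delta_pos": [0,0,0],"turn": 0,"claw": 0.3},{"delta_pos": [0,0,0],"turn": 0,"claw": 0.3},{"delta_pos": [0,0,0],"turn": 0,"claw": 0.3}]}}

```text
time_s: 15.6
tcp_pos: [0.4466, -0.0216, 0.071]
ee_rot: [[0.958, 0.287, 0.001], [0.287, -0.958, 0.0], [0.001, 0.0, -1.0]]
wrist_force: [0.4, -0.0, -1.7]
gripper_width: 0.387
gripper_force: 29.9
```

Request:
{"name": "drive_tool", "arguments": {"moves": [{"delta_pos": [0,0,2],"turn": 0,"claw": 0.3},{"delta_pos": [0,0,1.5],"turn": 0,"claw": 0.3},{"delta_pos": [0,0,0],"turn": 0,"claw": 0.3},{"delta_pos": [0,0,0],"turn": 0,"claw": 0.3},{"delta_pos": [0,0,0],"turn": 0,"claw": 0.3}]}}

```text
time_s: 16.23
tcp_pos: [0.4463, -0.0216, 0.0671]
ee_rot: [[0.958, 0.287, 0.0], [0.287, -0.958, 0.0], [0.0, 0.0, -1.0]]
wrist_force: [-0.1, 0.4, -1.1]
gripper_width: 0.389
gripper_force: 29.9
```

Request:
{"name": "drive_tool", "arguments": {"moves": [{"delta_pos": [0,0,0],"turn": 0,"claw": 0.6},{"delta_pos": [0,0,0],"turn": 0,"claw": 0.6},{"delta_pos": [0,0,0],"turn": 0,"claw": 0.6},{"delta_pos": [0,0,0],"turn": 0,"claw": 0.6},{"delta_pos": [0,0,-20],"turn": 0,"claw": 0.6},{"delta_pos": [0,0,-35],"turn": 0,"claw": 0.6},{"delta_pos": [0,0,-45],"turn": 0,"claw": 0.6},{"delta_pos": [0,0,-40],"turn": 0,"claw": 0.8},{"delta_pos": [0,0,0],"turn": 0,"claw": 1}]}}

```text
time_s: 17.35
tcp_pos: [0.4483, -0.0212, 0.2104]
ee_rot: [[0.958, 0.288, 0.008], [0.288, -0.958, 0.002], [0.008, 0.001, -1.0]]
wrist_force: [0.4, -0.4, -0.3]
gripper_width: 0.745
gripper_force: 0.0
```

```bash
python3 - <<'E'
from h import *
go(542.5,218.5,205,16.8)
E
```

```text
t 17.35 tcp [448.3 -21.2 210.4] psi 16.71 | turn rad -0.0016 | after-turn tool delta [ 159.5 -202.3    5.4] j [ 18.   5. -24.   0. -60.  89.]
```

Request:
{"name": "drive_tool", "arguments": {"moves": [{"delta_pos": [10,-12.3,0],"turn": 0,"claw": 1},{"delta_pos": [25,-32,0],"turn": 0,"claw": 1},{"delta_pos": [33,-42,0],"turn": 0,"claw": 1},{"delta_pos": [33,-42,0],"turn": 0,"claw": 1},{"delta_pos": [30,-38,0],"turn": 0,"claw": 1},{"delta_pos": [19,-24,0],"turn": 0,"claw": 1},{"delta_pos": [9.5,-12,0],"turn": 0,"claw": 1},{"delta_pos": [0,0,0],"turn": 0,"claw": 1},{"delta_pos": [0,0,0],"turn": 0,"claw": 1},{"delta_pos": [0,0,0],"turn": 0,"claw": 1}]}}

```text
time_s: 18.6
tcp_pos: [0.5407, 0.2169, 0.2073]
ee_rot: [[0.958, 0.286, 0.0], [0.286, -0.958, 0.0], [0.0, -0.0, -1.0]]
wrist_force: [-0.5, 0.3, 1.1]
gripper_width: 1.003
gripper_force: 0.0
```

```bash
python3 - <<'E'
from h import *
go(542.5,218.5,64,16.8)
d=cap('top');W=pts(d)
m=np.zeros((480,640),bool);m[230:310,310:400]=1
for lo,hi in((.094,.108),(.03,.108)):
    k=m&(W[...,2]>lo)&(W[...,2]<hi);P=W[k];print(len(P),cv2.minAreaRect((P[:,:2]*1000).astype(np.float32)),P[:,2].max())
cap('wrist','w5.png')
E
```

```text
t 18.6 tcp [540.7 216.9 207.3] psi 16.62 | turn rad -0.0031 | after-turn tool delta [  2.2  -1.  143.3] j [ 38.  19.  -7.  -0. -64.  69.]
308 ((446.39837646484375, -20.637069702148438), (33.79813766479492, 33.86546325683594), 17.43282127380371) 0.10530289537564808
324 ((446.332275390625, -20.423385620117188), (33.866912841796875, 34.243682861328125), 17.176822662353516) 0.10530289537564808
```

View pics/w5.png

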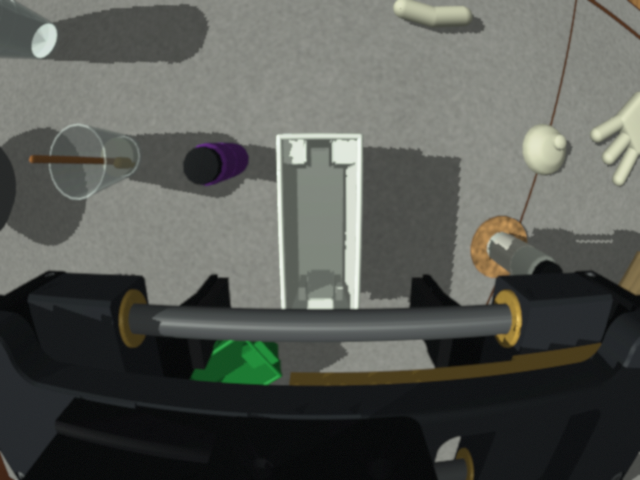

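The tin stands centred on its mat. The empty bin's far rim corners are at (277,134) and (362,134).

```bash
python3 - <<'E'
from h import *
d=load('wrist');a,b=wray(d,277,134,.096),wray(d,362,134,.096)
e=b-a;L=np.hypot(*e);n=np.array([e[1],-e[0]])/L; c=(a+b)/2; n=n if n[0]<0 else -n
print(a,b,L,c+76*n,np.degrees(np.arctan2(-n[1],-n[0])))
c=c+76*n;go(c[0],c[1],65,16.7)
E
```

```text
[607.1397259  269.71889542] [624.81196122 210.29008011] 62.00074186182173 [543.12848999 218.34200689] 16.560799830385964
t 18.7 tcp [540.9 217.1 207.5] psi 16.63 | turn rad -0.0012 | after-turn tool delta [  2.5  -0.5 142.5] j [ 38.  19.  -7.   0. -64.  69.]
```

Request:
{"name": "drive_tool", "arguments": {"moves": [{"delta_pos": [2,-0.5,15],"turn": 0,"claw": 1},{"delta_pos": [0,0,28],"turn": 0,"claw": 1},{"delta_pos": [0,0,28],"turn": 0,"claw": 1},{"delta_pos": [0,0,28],"turn": 0,"claw": 1},{"delta_pos": [0,0,20],"turn": 0,"claw": 1},{"delta_pos": [0,0,12],"turn": 0,"claw": 1},{"delta_pos": [0,0,7],"turn": 0,"claw": 1},{"delta_pos": [0,0,0],"turn": 0,"claw": 1},{"delta_pos": [0,0,0],"turn": 0,"claw": 1},{"delta_pos": [0,0,0],"turn": 0,"claw": 1}]}}

```text
time_s: 19.95
tcp_pos: [0.5431, 0.2193, 0.0698]
ee_rot: [[0.958, 0.287, 0.001], [0.287, -0.958, 0.001], [0.001, -0.0, -1.0]]
wrist_force: [0.7, 0.1, 0.9]
gripper_width: 1.003
gripper_force: 0.0
```

```bash
python3 - <<'E'
from h import *
go(543,218.4,66,16.7)
E
```

```text
t 19.95 tcp [543.1 219.3  69.8] psi 16.69 | turn rad -0.0002 | after-turn tool delta [-0.4  0.8  3.8] j [ 38.  27. -16.   0. -47.  69.]
```

Request:
{"name": "drive_tool", "arguments": {"moves": [{"delta_pos": [0,0.5,3.5],"turn": 0,"claw": 1},{"delta_pos": [0,0,0],"turn": 0,"claw": 0.6},{"delta_pos": [0,0,0],"turn": 0,"claw": 0.6},{"delta_pos": [0,0,0],"turn": 0,"claw": 0.6},{"delta_pos": [0,0,0],"turn": 0,"claw": 0.6},{"delta_pos": [0,0,0],"turn": 0,"claw": 0.6},{"delta_pos": [0,0,0],"turn": 0,"claw": 0.6}]}}

```text
time_s: 20.82
tcp_pos: [0.543, 0.2184, 0.0656]
ee_rot: [[0.958, 0.287, 0.0], [0.287, -0.958, -0.0], [-0.0, 0.0, -1.0]]
wrist_force: [1.5, -0.3, 0.6]
gripper_width: 0.71
gripper_force: 30.0
```

Request:
{"name": "drive_tool", "arguments": {"moves": [{"delta_pos": [0,0,-5],"turn": 0,"claw": 0.6},{"delta_pos": [0,0,-8],"turn": 0,"claw": 0.6},{"delta_pos": [0,0,-12],"turn": 0,"claw": 0.6},{"delta_pos": [0,0,-20],"turn": 0,"claw": 0.6},{"delta_pos": [0,0,-25],"turn": 0,"claw": 0.6},{"delta_pos": [0,0,-25],"turn": 0,"claw": 0.6},{"delta_pos": [0,0,-20],"turn": 0,"claw": 0.6},{"delta_pos": [0,0,0],"turn": 0,"claw": 0.6}]}}

```text
time_s: 21.82
tcp_pos: [0.5439, 0.2192, 0.1831]
ee_rot: [[0.958, 0.287, 0.004], [0.287, -0.958, 0.003], [0.005, -0.002, -1.0]]
wrist_force: [-0.1, 0.9, -2.0]
gripper_width: 0.708
gripper_force: 30.0
```

```bash
python3 - <<'E'
from h import *
go(525,-238.5,180,-13.3)
d=cap('wrist','w6.png');W=pts(cap('top'))
E
```

```text
t 21.82 tcp [543.9 219.2 183.1] psi 16.7 | turn rad 0.5236 | after-turn tool delta [ 86.9 449.8   3.1] j [ 38.  20.  -9.   0. -61.  69.]
```

View pics/w6.png

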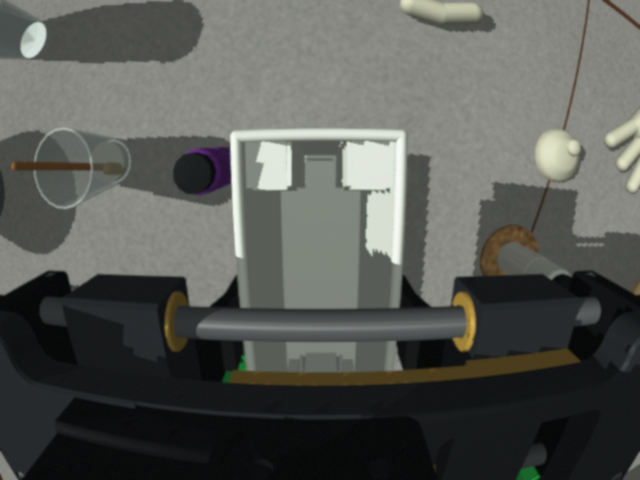

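The bin is lifted level, with the far rim at (233..405,133). Turning it and carrying it to the board.

Request:
{"name": "drive_tool", "arguments": {"moves": [{"delta_pos": [0,0,0],"turn": 0.08,"claw": 0.6},{"delta_pos": [0,0,0],"turn": 0.12,"claw": 0.6},{"delta_pos": [0,0,0],"turn": 0.12,"claw": 0.6},{"delta_pos": [0,0,0],"turn": 0.12,"claw": 0.6},{"delta_pos": [0,0,0],"turn": 0.0836,"claw": 0.6},{"delta_pos": [4,20,0],"turn": 0,"claw": 0.6},{"delta_pos": [7,35,0],"turn": 0,"claw": 0.6},{"delta_pos": [8,42,0],"turn": 0,"claw": 0.6},{"delta_pos": [8,42,0],"turn": 0,"claw": 0.6},{"delta_pos": [8,42,0],"turn": 0,"claw": 0.6},{"delta_pos": [8,42,0],"turn": 0,"claw": 0.6},{"delta_pos": [8,42,0],"turn": 0,"claw": 0.6}]}}

```text
time_s: 23.42
tcp_pos: [0.5302, -0.0533, 0.1799]
ee_rot: [[0.973, -0.23, -0.002], [-0.23, -0.973, -0.0], [-0.002, 0.001, -1.0]]
wrist_force: [0.1, 0.6, -1.5]
gripper_width: 0.71
gripper_force: 30.0
```

Request:
{"name": "drive_tool", "arguments": {"moves": [{"delta_pos": [8,42,0],"turn": 0,"claw": 0.6},{"delta_pos": [8,42,0],"turn": 0,"claw": 0.6},{"delta_pos": [8,40,0],"turn": 0,"claw": 0.6},{"delta_pos": [6,31,0],"turn": 0,"claw": 0.6},{"delta_pos": [4,20,0],"turn": 0,"claw": 0.6},{"delta_pos": [2,10,0],"turn": 0,"claw": 0.6},{"delta_pos": [0,0,0],"turn": 0,"claw": 0.6},{"delta_pos": [0,0,0],"turn": 0,"claw": 0.6},{"delta_pos": [0,0,0],"turn": 0,"claw": 0.6}]}}

```text
time_s: 24.55
tcp_pos: [0.5241, -0.2386, 0.1806]
ee_rot: [[0.973, -0.229, 0.0], [-0.229, -0.973, 0.0], [0.0, -0.0, -1.0]]
wrist_force: [-0.3, -0.6, -1.1]
gripper_width: 0.712
gripper_force: 30.0
```

```bash
python3 - <<'E'
from h import *
go(525,-238.5,38,-13.3)
d=cap('wrist','w7.png');d=cap('top');W=pts(d);m=np.zeros((480,640),bool);m[170:275,195:275]=1
k=m&(W[...,2]>.045)&(W[...,2]<.07);P=W[k];print('lower bin',len(P),P[:,2].max(),cv2.minAreaRect((P[:,:2]*1000).astype(np.float32)))
E
```

```text
t 24.55 tcp [ 524.1 -238.6  180.6] psi -13.24 | turn rad 0.0011 | after-turn tool delta [  0.9  -0.3 142.6] j [ -8.  19. -10.  -0. -61.  85.]
lower bin 958 0.06623084035738014 ((530.8284301757812, 241.14096069335938), (161.61863708496094, 112.02054595947266), 17.035160064697266)
```

View pics/w7.png

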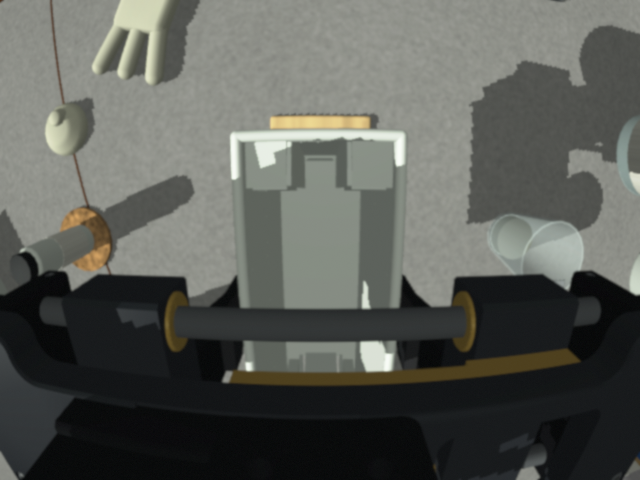

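The bin hangs over the board, whose far edge is at (270..370,115). The lower bin has stayed in place.

```bash
python3 - <<'E'
from h import *
d=load('wrist');a,b=wray(d,270,115.5,.008),wray(d,370,116,.008)
e=b-a;L=np.hypot(*e);n=np.array([e[1],-e[0]])/L; c=(a+b)/2; n=n if n[0]<0 else -n
print(a,b,L,c+95*n,np.degrees(np.arctan2(-n[1],-n[0])))
E
```

```text
[ 628.96926389 -217.3730577 ] [ 608.03745524 -304.06058145] 89.17885056333466 [ 526.15730773 -238.41868712] -13.57495231603743
```

Request:
{"name": "drive_tool", "arguments": {"moves": [{"delta_pos": [1,0,12],"turn": 0,"claw": 0.6},{"delta_pos": [0,0,22],"turn": 0,"claw": 0.6},{"delta_pos": [0,0,25],"turn": 0,"claw": 0.6},{"delta_pos": [0,0,25],"turn": 0,"claw": 0.6},{"delta_pos": [0,0,22],"turn": 0,"claw": 0.6},{"delta_pos": [0,0,16],"turn": 0,"claw": 0.6},{"delta_pos": [0,0,10],"turn": 0,"claw": 0.6},{"delta_pos": [0,0,6],"turn": 0,"claw": 0.6},{"delta_pos": [0,0,0],"turn": 0,"claw": 0.6},{"delta_pos": [0,0,0],"turn": 0,"claw": 0.6},{"delta_pos": [0,0,0],"turn": 0,"claw": 0.6}]}}

```text
time_s: 26.02
tcp_pos: [0.5253, -0.2397, 0.0432]
ee_rot: [[0.973, -0.23, 0.001], [-0.23, -0.973, -0.0], [0.001, -0.0, -1.0]]
wrist_force: [-0.3, -0.8, -1.5]
gripper_width: 0.71
gripper_force: 30.0
```

Request:
{"name": "drive_tool", "arguments": {"moves": [{"delta_pos": [0,0,2],"turn": 0,"claw": 0.6},{"delta_pos": [0,0,2],"turn": 0,"claw": 0.6},{"delta_pos": [0,0,0],"turn": 0,"claw": 0.6},{"delta_pos": [0,0,0],"turn": 0,"claw": 0.6}]}}

```text
time_s: 26.52
tcp_pos: [0.5249, -0.2397, 0.0385]
ee_rot: [[0.973, -0.23, -0.0], [-0.23, -0.973, -0.0], [-0.0, 0.0, -1.0]]
wrist_force: [-0.7, -0.3, -1.4]
gripper_width: 0.709
gripper_force: 30.0
```

Request:
{"name": "drive_tool", "arguments": {"moves": [{"delta_pos": [0,0,1],"turn": 0,"claw": 0.6},{"delta_pos": [0,0,0],"turn": 0,"claw": 0.6},{"delta_pos": [0,0,0],"turn": 0,"claw": 0.6},{"delta_pos": [0,0,0],"turn": 0,"claw": 1},{"delta_pos": [0,0,0],"turn": 0,"claw": 1},{"delta_pos": [0,0,0],"turn": 0,"claw": 1},{"delta_pos": [0,0,0],"turn": 0,"claw": 1},{"delta_pos": [0,0,-20],"turn": 0,"claw": 1},{"delta_pos": [0,0,-40],"turn": 0,"claw": 1},{"delta_pos": [0,0,-50],"turn": 0,"claw": 1},{"delta_pos": [0,0,-40],"turn": 0,"claw": 1},{"delta_pos": [0,0,0],"turn": 0,"claw": 1}]}}

```text
time_s: 28.02
tcp_pos: [0.527, -0.2402, 0.1917]
ee_rot: [[0.973, -0.23, 0.009], [-0.23, -0.973, -0.002], [0.009, 0.0, -1.0]]
wrist_force: [0.2, 0.8, -0.2]
gripper_width: 1.001
gripper_force: 0.0
```

Request:
{"name": "drive_tool", "arguments": {"moves": [{"delta_pos": [0,0,0],"turn": 0,"claw": 1},{"delta_pos": [0,0,0],"turn": 0,"claw": 1}]}}

```text
time_s: 28.28
tcp_pos: [0.524, -0.2394, 0.1859]
ee_rot: [[0.973, -0.23, -0.003], [-0.23, -0.973, 0.001], [-0.003, -0.0, -1.0]]
wrist_force: [-0.4, -0.8, 0.1]
gripper_width: 0.999
gripper_force: 0.0
```

```bash
python3 - <<'E'
from h import *
cap('wrist','w8.png')
go(541,218,190,16.7)
E
```

```text
t 28.32 tcp [ 524.1 -239.5  186. ] psi -13.32 | turn rad -0.524 | after-turn tool delta [ 147.6 -433.3   -4. ] j [ -8.  19. -10.  -0. -62.  85.]
```

View pics/w8.png

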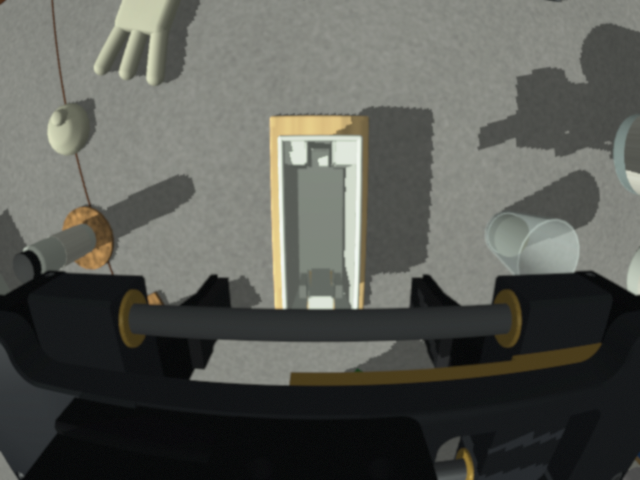

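The bin stands centred on the board, with its far rim corners at (278,137) and (362,137). Going back for the other bin.

Request:
{"name": "drive_tool", "arguments": {"moves": [{"delta_pos": [0,0,0],"turn": -0.175,"claw": 1},{"delta_pos": [0,0,0],"turn": -0.175,"claw": 1},{"delta_pos": [0,0,0],"turn": -0.174,"claw": 1},{"delta_pos": [9,-26,0],"turn": 0,"claw": 1},{"delta_pos": [18,-54,0],"turn": 0,"claw": 1},{"delta_pos": [19,-56,0],"turn": 0,"claw": 1},{"delta_pos": [19,-56,0],"turn": 0,"claw": 1},{"delta_pos": [19,-56,0],"turn": 0,"claw": 1},{"delta_pos": [19,-56,0],"turn": 0,"claw": 1},{"delta_pos": [19,-54,0],"turn": 0,"claw": 1},{"delta_pos": [14,-42,0],"turn": 0,"claw": 1},{"delta_pos": [11,-33,0],"turn": 0,"claw": 1}]}}

```text
time_s: 29.82
tcp_pos: [0.5407, 0.2192, 0.1864]
ee_rot: [[0.957, 0.289, -0.002], [0.289, -0.957, -0.001], [-0.002, 0.001, -1.0]]
wrist_force: [1.0, 0.2, 0.9]
gripper_width: 0.998
gripper_force: 0.0
```

Request:
{"name": "drive_tool", "arguments": {"moves": [{"delta_pos": [0,0,0],"turn": 0,"claw": 1},{"delta_pos": [0,0,0],"turn": 0,"claw": 1},{"delta_pos": [0,0,0],"turn": 0,"claw": 1}]}}

```text
time_s: 30.2
tcp_pos: [0.5411, 0.2162, 0.1873]
ee_rot: [[0.958, 0.286, -0.001], [0.286, -0.958, -0.001], [-0.001, 0.0, -1.0]]
wrist_force: [-0.2, -0.9, -0.2]
gripper_width: 0.999
gripper_force: 0.0
```

```bash
python3 - <<'E'
from h import *
d=load('wrist');a,b=wray(d,278,137,.068),wray(d,362,137,.068)
e=b-a;L=np.hypot(*e);n=np.array([e[1],-e[0]])/L; c=(a+b)/2; n=n if n[0]<0 else -n
print('upper on board',L,c+76*n,np.degrees(np.arctan2(-n[1],-n[0])))
cap('wrist','w9.png');go(543,218,35,16.7)
E
```

```text
upper on board 62.69265946120848 [ 523.94620063 -239.17178272] -13.373417781777652
t 30.25 tcp [541.2 216.2 187.5] psi 16.63 | turn rad -0.0013 | after-turn tool delta [  2.2  -1.2 152.5] j [ 38.  20.  -9.   0. -62.  69.]
```

View pics/w9.png

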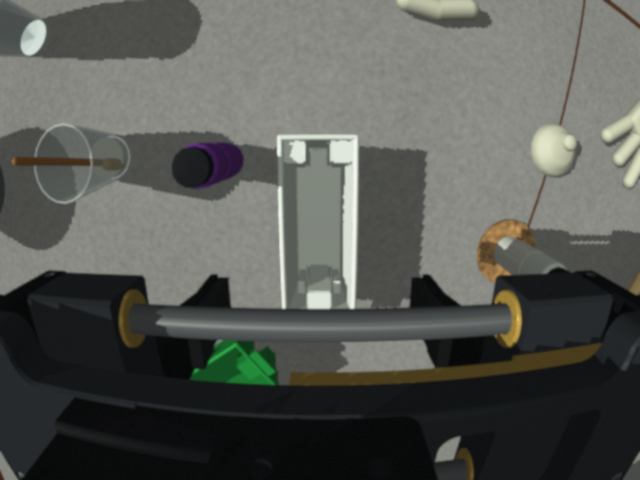

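The lower bin is undisturbed, with its far rim corners at (277,135) and (358,135).

```bash
python3 - <<'E'
from h import *
d=load('wrist');a,b=wray(d,277,135,.060),wray(d,358,135,.060)
e=b-a;L=np.hypot(*e);n=np.array([e[1],-e[0]])/L; c=(a+b)/2; n=n if n[0]<0 else -n
c=c+76*n;print(L,c,np.degrees(np.arctan2(-n[1],-n[0])))
g=c-10*np.array([.957,.289]);go(g[0],g[1],38,16.7)
E
```

```text
62.478105567600956 [542.51509492 218.8806552 ] 16.514376100183227
t 30.25 tcp [541.2 216.2 187.5] psi 16.63 | turn rad -0.0013 | after-turn tool delta [ -8.   -2.2 149.5] j [ 38.  20.  -9.   0. -62.  69.]
```

Request:
{"name": "drive_tool", "arguments": {"moves": [{"delta_pos": [-4,-1.1,0],"turn": -0.001,"claw": 1},{"delta_pos": [-4,-1.1,10],"turn": 0,"claw": 1},{"delta_pos": [0,0,25],"turn": 0,"claw": 1},{"delta_pos": [0,0,28],"turn": 0,"claw": 1},{"delta_pos": [0,0,28],"turn": 0,"claw": 1},{"delta_pos": [0,0,24],"turn": 0,"claw": 1},{"delta_pos": [0,0,16],"turn": 0,"claw": 1},{"delta_pos": [0,0,10],"turn": 0,"claw": 1},{"delta_pos": [0,0,5],"turn": 0,"claw": 1},{"delta_pos": [0,0,0],"turn": 0,"claw": 1},{"delta_pos": [0,0,0],"turn": 0,"claw": 1}]}}

```text
time_s: 31.62
tcp_pos: [0.5334, 0.2174, 0.0423]
ee_rot: [[0.957, 0.289, 0.001], [0.289, -0.957, 0.001], [0.001, -0.0, -1.0]]
wrist_force: [-0.6, 0.3, 0.6]
gripper_width: 0.999
gripper_force: 0.0
```

```bash
python3 - <<'E'
from h import *
go(532.9,216,38,16.7)
E
```

```text
t 31.62 tcp [533.4 217.4  42.3] psi 16.77 | turn rad 0.0012 | after-turn tool delta [-0.9  1.2  4.3] j [ 38.  28. -19.   0. -43.  68.]
```

Request:
{"name": "drive_tool", "arguments": {"moves": [{"delta_pos": [0,1,4.5],"turn": 0,"claw": 1},{"delta_pos": [0,0,0],"turn": 0,"claw": 1},{"delta_pos": [0,0,0],"turn": 0,"claw": 0.6},{"delta_pos": [0,0,0],"turn": 0,"claw": 0.6},{"delta_pos": [0,0,0],"turn": 0,"claw": 0.6},{"delta_pos": [0,0,0],"turn": 0,"claw": 0.6},{"delta_pos": [0,0,0],"turn": 0,"claw": 0.6},{"delta_pos": [0,0,0],"turn": 0,"claw": 0.6}]}}

```text
time_s: 32.62
tcp_pos: [0.5332, 0.2161, 0.0371]
ee_rot: [[0.957, 0.289, 0.0], [0.289, -0.957, -0.0], [-0.0, 0.0, -1.0]]
wrist_force: [0.6, -0.3, 0.3]
gripper_width: 0.71
gripper_force: 30.0
```

Request:
{"name": "drive_tool", "arguments": {"moves": [{"delta_pos": [0,0,-5],"turn": 0,"claw": 0.6},{"delta_pos": [0,0,-12],"turn": 0,"claw": 0.6},{"delta_pos": [0,0,-22],"turn": 0,"claw": 0.6},{"delta_pos": [0,0,-30],"turn": 0,"claw": 0.6},{"delta_pos": [0,0,-30],"turn": 0,"claw": 0.6},{"delta_pos": [0,0,-30],"turn": 0,"claw": 0.6},{"delta_pos": [0,0,-22],"turn": 0,"claw": 0.6},{"delta_pos": [0,0,-12],"turn": 0,"claw": 0.6},{"delta_pos": [0,0,0],"turn": 0,"claw": 0.6},{"delta_pos": [0,0,0],"turn": 0,"claw": 0.6}]}}

```text
time_s: 33.88
tcp_pos: [0.5325, 0.2158, 0.1989]
ee_rot: [[0.958, 0.288, -0.002], [0.288, -0.958, -0.001], [-0.002, 0.0, -1.0]]
wrist_force: [0.6, 0.9, -2.2]
gripper_width: 0.709
gripper_force: 30.0
```

```bash
python3 - <<'E'
from h import *
u=np.array([np.cos(np.radians(166.65)),np.sin(np.radians(166.65))])
g=np.array([524.2,-239.3])-10*u;print(g);go(g[0],g[1],195,16.7);go(g[0],g[1],195,166.65)
E
```

```text
[ 533.92977746 -241.60898908]
t 33.88 tcp [532.5 215.8 198.9] psi 16.75 | turn rad 0.0009 | after-turn tool delta [-130.1  438.6    3.9] j [ 38.  18.  -9.  -0. -63.  69.]
t 33.88 tcp [532.5 215.8 198.9] psi 16.75 | turn rad -2.6162 | after-turn tool delta [-107.  -444.8    3.9] j [ 38.  18.  -9.  -0. -63.  69.]
```

Request:
{"name": "drive_tool", "arguments": {"moves": [{"delta_pos": [0,0,0],"turn": 0.08,"claw": 0.6},{"delta_pos": [0,0,0],"turn": 0.15,"claw": 0.6},{"delta_pos": [0,0,0],"turn": 0.17,"claw": 0.6},{"delta_pos": [0,0,0],"turn": 0.17,"claw": 0.6},{"delta_pos": [0,0,0],"turn": 0.17,"claw": 0.6},{"delta_pos": [0,0,0],"turn": 0.17,"claw": 0.6},{"delta_pos": [0,0,0],"turn": 0.17,"claw": 0.6},{"delta_pos": [0,0,0],"turn": 0.17,"claw": 0.6},{"delta_pos": [0,0,0],"turn": 0.17,"claw": 0.6},{"delta_pos": [0,0,0],"turn": 0.17,"claw": 0.6},{"delta_pos": [0,0,0],"turn": 0.17,"claw": 0.6},{"delta_pos": [0,0,0],"turn": 0.17,"claw": 0.6}]}}

```text
time_s: 35.38
tcp_pos: [0.5327, 0.2158, 0.1986]
ee_rot: [[-0.072, -0.997, -0.002], [-0.997, 0.072, -0.001], [0.002, 0.002, -1.0]]
wrist_force: [0.7, 0.3, -2.2]
gripper_width: 0.713
gripper_force: 30.0
```

Request:
{"name": "drive_tool", "arguments": {"moves": [{"delta_pos": [0,0,0],"turn": 0.17,"claw": 0.6},{"delta_pos": [0,0,0],"turn": 0.17,"claw": 0.6},{"delta_pos": [0,0,0],"turn": 0.17,"claw": 0.6},{"delta_pos": [0,0,0],"turn": 0.17,"claw": 0.6},{"delta_pos": [0,0,0],"turn": 0.17,"claw": 0.6},{"delta_pos": [0,0,0],"turn": 0.17,"claw": 0.6},{"delta_pos": [0,0,0],"turn": 0.17,"claw": 0.6},{"delta_pos": [0,0,0],"turn": 0.17,"claw": 0.6},{"delta_pos": [0,0,0],"turn": 0.13,"claw": 0.6},{"delta_pos": [0,0,0],"turn": 0.07,"claw": 0.6},{"delta_pos": [0,0,0],"turn": 0,"claw": 0.6},{"delta_pos": [0,0,0],"turn": 0,"claw": 0.6}]}}

```text
time_s: 36.88
tcp_pos: [0.533, 0.216, 0.1993]
ee_rot: [[-0.998, 0.055, -0.001], [0.055, 0.998, -0.001], [0.001, -0.001, -1.0]]
wrist_force: [0.5, 0.4, -1.7]
gripper_width: 0.714
gripper_force: 30.0
```

```bash
python3 - <<'E'
from h import *
go(533.9,-241.6,195,166.65)
E
```

```text
t 36.88 tcp [533.  216.  199.3] psi 176.86 | turn rad 0.1782 | after-turn tool delta [-106.6 -445.     4.3] j [  38.   18.   -9.   -0.  -63. -131.]
```

Request:
{"name": "drive_tool", "arguments": {"moves": [{"delta_pos": [0,0,0],"turn": 0.09,"claw": 0.6},{"delta_pos": [0,0,0],"turn": 0.088,"claw": 0.6},{"delta_pos": [-4.8,-20,0],"turn": 0,"claw": 0.6},{"delta_pos": [-8.4,-35,0],"turn": 0,"claw": 0.6},{"delta_pos": [-9.6,-40,0],"turn": 0,"claw": 0.6},{"delta_pos": [-9.6,-40,0],"turn": 0,"claw": 0.6},{"delta_pos": [-9.6,-40,0],"turn": 0,"claw": 0.6},{"delta_pos": [-9.6,-40,0],"turn": 0,"claw": 0.6},{"delta_pos": [-9.6,-40,0],"turn": 0,"claw": 0.6},{"delta_pos": [-9.6,-40,0],"turn": 0,"claw": 0.6},{"delta_pos": [-9.6,-40,0],"turn": 0,"claw": 0.6},{"delta_pos": [-9.6,-40,0],"turn": 0,"claw": 0.6}]}}

```text
time_s: 38.38
tcp_pos: [0.533, -0.1716, 0.2001]
ee_rot: [[-0.973, 0.231, -0.0], [0.231, 0.973, -0.0], [0.0, -0.0, -1.0]]
wrist_force: [-0.0, -0.4, -1.0]
gripper_width: 0.708
gripper_force: 30.0
```

Request:
{"name": "drive_tool", "arguments": {"moves": [{"delta_pos": [-8.4,-35,0],"turn": 0,"claw": 0.6},{"delta_pos": [-5.4,-22,0],"turn": 0,"claw": 0.6},{"delta_pos": [-2.8,-13,0],"turn": 0,"claw": 0.6},{"delta_pos": [0,0,0],"turn": 0,"claw": 0.6},{"delta_pos": [0,0,0],"turn": 0,"claw": 0.6},{"delta_pos": [0,0,0],"turn": 0,"claw": 0.6}]}}

```text
time_s: 39.12
tcp_pos: [0.5339, -0.2406, 0.2002]
ee_rot: [[-0.973, 0.23, 0.0], [0.23, 0.973, 0.0], [-0.0, 0.0, -1.0]]
wrist_force: [-0.3, 0.2, -1.5]
gripper_width: 0.712
gripper_force: 30.0
```

```bash
python3 - <<'E'
from h import *
go(533.9,-241.6,102,166.65)
d=cap('wrist','w10.png')
E
```

```text
t 39.12 tcp [ 533.9 -240.6  200.2] psi 166.68 | turn rad 0.0005 | after-turn tool delta [-0.2 -0.9 98.2] j [ -8.  19.  -7.  -0. -64. -95.]
```

View pics/w10.png

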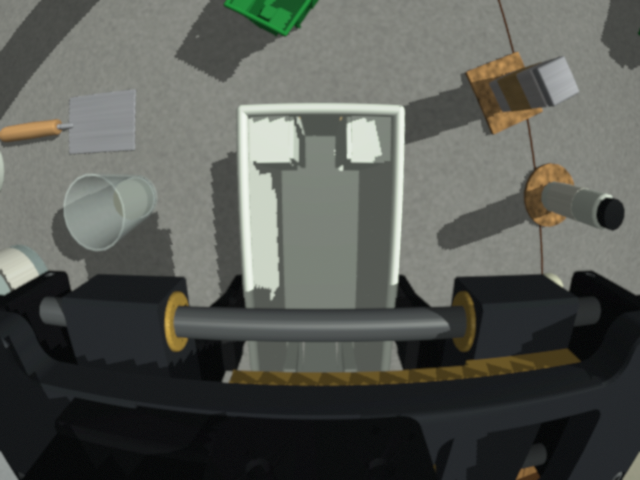

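The held bin is turned end for end, with its far rim corners at (239,106) and (404,106), and the bottle and tin are both standing. Checking where its centre lies.

```bash
python3 - <<'E'
from h import *
d=load('wrist');a,b=wray(d,239,106,.223),wray(d,404,106,.223)
e=b-a;L=np.hypot(*e);n=np.array([e[1],-e[0]])/L; c=(a+b)/2; n=n if n[0]>0 else -n
c=c+76*n;print(L,c,np.degrees(np.arctan2(-n[1],-n[0])))
# same method on earlier pictures: upper over board
p=np.array(monitor.sense()['tcp_pos'][:2])*1000;print(c-p,(c-p)@[-.973,.23])
E
```

```text
61.81131643414708 [ 524.56108294 -237.18149947] 166.69112172960035
[-9.36370181  3.47614884] 9.910396097209262
```

Request:
{"name": "drive_tool", "arguments": {"moves": [{"delta_pos": [0,-1,8],"turn": 0,"claw": 0.6},{"delta_pos": [0,0,16],"turn": 0,"claw": 0.6},{"delta_pos": [0,0,20],"turn": 0,"claw": 0.6},{"delta_pos": [0,0,20],"turn": 0,"claw": 0.6},{"delta_pos": [0,0,14],"turn": 0,"claw": 0.6},{"delta_pos": [0,0,8],"turn": 0,"claw": 0.6},{"delta_pos": [0,0,4],"turn": 0,"claw": 0.6},{"delta_pos": [0,0,0],"turn": 0,"claw": 0.6},{"delta_pos": [0,0,0],"turn": 0,"claw": 0.6},{"delta_pos": [0,0,0],"turn": 0,"claw": 0.6}]}}

```text
time_s: 40.42
tcp_pos: [0.5339, -0.2424, 0.1106]
ee_rot: [[-0.973, 0.232, 0.001], [0.232, 0.973, -0.0], [-0.001, 0.0, -1.0]]
wrist_force: [0.2, 0.7, -2.0]
gripper_width: 0.709
gripper_force: 30.0
```

```bash
python3 - <<'E'
from h import *
go(533.9,-241.6,100,166.65)
E
```

```text
t 40.42 tcp [ 533.9 -242.4  110.6] psi 166.6 | turn rad -0.0008 | after-turn tool delta [ 0.2  0.8 10.6] j [ -9.  24. -14.   0. -52. -95.]
```

Request:
{"name": "drive_tool", "arguments": {"moves": [{"delta_pos": [0,0.7,3],"turn": 0,"claw": 0.6},{"delta_pos": [0,0,3],"turn": 0,"claw": 0.6},{"delta_pos": [0,0,2],"turn": 0,"claw": 0.6},{"delta_pos": [0,0,0],"turn": 0,"claw": 0.6},{"delta_pos": [0,0,0],"turn": 0,"claw": 0.6},{"delta_pos": [0,0,0],"turn": 0,"claw": 0.6}]}}

```text
time_s: 41.18
tcp_pos: [0.5338, -0.2417, 0.1021]
ee_rot: [[-0.973, 0.232, 0.0], [0.232, 0.973, -0.0], [-0.0, -0.0, -1.0]]
wrist_force: [0.1, -1.0, -1.3]
gripper_width: 0.708
gripper_force: 30.0
```

```bash
python3 - <<'E'
from h import *
go(533.9,-241.6,100,166.65);print(monitor.sense()['wrist_force'])
E
```

```text
t 41.17 tcp [ 533.8 -241.7  102.1] psi 166.6 | turn rad -0.0008 | after-turn tool delta [-0.   0.2  2.1] j [ -9.  25. -14.   0. -51. -95.]
[ 0.09948421 -0.96668645 -1.29922197]
```

Request:
{"name": "drive_tool", "arguments": {"moves": [{"delta_pos": [0,0,1],"turn": 0,"claw": 0.6},{"delta_pos": [0,0,1],"turn": 0,"claw": 0.6},{"delta_pos": [0,0,0],"turn": 0,"claw": 0.6},{"delta_pos": [0,0,0],"turn": 0,"claw": 0.6},{"delta_pos": [0,0,0],"turn": 0,"claw": 0.6}]}}

```text
time_s: 41.8
tcp_pos: [0.5338, -0.2417, 0.1001]
ee_rot: [[-0.973, 0.232, 0.0], [0.232, 0.973, -0.0], [-0.0, -0.0, -1.0]]
wrist_force: [-0.3, -0.1, -0.3]
gripper_width: 0.715
gripper_force: 30.0
```

Request:
{"name": "drive_tool", "arguments": {"moves": [{"delta_pos": [0,0,0],"turn": 0,"claw": 1},{"delta_pos": [0,0,0],"turn": 0,"claw": 1},{"delta_pos": [0,0,0],"turn": 0,"claw": 1},{"delta_pos": [0,0,0],"turn": 0,"claw": 1},{"delta_pos": [0,0,0],"turn": 0,"claw": 1},{"delta_pos": [0,0,-20],"turn": 0,"claw": 1},{"delta_pos": [0,0,-30],"turn": 0,"claw": 1},{"delta_pos": [0,0,-40],"turn": 0,"claw": 1},{"delta_pos": [0,0,-40],"turn": 0,"claw": 1},{"delta_pos": [0,0,0],"turn": 0,"claw": 1},{"delta_pos": [0,0,0],"turn": 0,"claw": 1}]}}

```text
time_s: 43.18
tcp_pos: [0.5333, -0.2415, 0.2295]
ee_rot: [[-0.973, 0.232, -0.001], [0.232, 0.973, 0.001], [0.001, 0.001, -1.0]]
wrist_force: [0.4, 0.1, -0.3]
gripper_width: 1.0
gripper_force: 0.0
```

Request:
{"name": "drive_tool", "arguments": {"moves": [{"delta_pos": [60,0,-10],"turn": 0,"claw": 1},{"delta_pos": [60,0,0],"turn": 0,"claw": 1},{"delta_pos": [30,0,0],"turn": 0,"claw": 1},{"delta_pos": [0,0,0],"turn": 0,"claw": 1},{"delta_pos": [0,0,0],"turn": 0,"claw": 1}]}}

```text
time_s: 43.8
tcp_pos: [0.3881, -0.207, 0.2396]
ee_rot: [[-0.973, 0.232, -0.001], [0.232, 0.973, -0.0], [0.001, -0.0, -1.0]]
wrist_force: [0.8, 0.3, 0.3]
gripper_width: 1.001
gripper_force: 0.0
```

```bash
python3 - <<'E'
from h import *
d=cap('side');cv2.imwrite('pics/s2.png',cv2.resize(d['color'][200:400,240:480],None,fx=3,fy=3)[:,:,::-1])
W=pts(d)
m=np.zeros((480,640),bool);m[220:390,310:470]=1
P=W[m&(W[...,2]>.11)&(W[...,2]<.14)];print(len(P))
P=P[np.hypot(P[:,0]-.525,P[:,1]+.239)<.1];A=np.c_[P[:,:2]-[.5245,-.239],np.ones(len(P))]
print(len(P),np.linalg.lstsq(A,P[:,2],rcond=None)[0],cv2.minAreaRect((P[:,:2]*1000).astype(np.float32)))
d=cap('top');W=pts(d);
m=np.zeros((480,640),bool);m[150:300,400:510]=1
P=W[m&(W[...,2]>.115)&(W[...,2]<.132)];print('top',len(P),np.median(P[:,2]),cv2.minAreaRect((P[:,:2]*1000).astype(np.float32)))
E
```

```text
1507
1507 [-0.00215064 -0.00434417  0.11826148] ((528.6762084960938, -241.87338256835938), (65.08470916748047, 161.98583984375), 77.03640747070312)
top 742 0.12271341083976195 ((536.0916748046875, -240.63565063476562), (64.3218765258789, 145.00498962402344), 76.78404235839844)
```

View pics/s2.png

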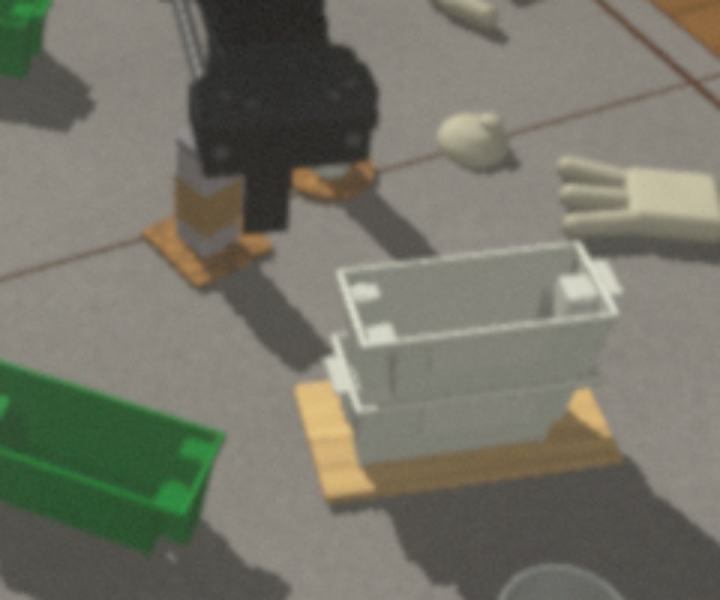

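The upper bin's rim is at 123 mm, as expected, and it sits level on the ledges with the two tabs at opposite ends. The bottle and tin are still on their mats. Handing in.

```bash
python3 -c "
from h import *
print(ticket.finish_job())"
```

```text
the job is handed in; nothing more can be done
None
```

The job is handed in at about 44 s: the bottle and tin are upright on their mats, the former upper bin is centred on the board, and the other bin stands level on its ledges, turned end for end; no verdict came back.

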